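Open the push-to-open fittings cupboard

TASK

Open the blue cupboard on the bench, which has no handle: with the fingertips press its door gently near the free edge until the touch latch lets go and the spring pushes the door ajar, then reach behind the free edge and swing the door wide open, about square to the cupboard. Leave the grey cupboard shut, do not disturb the things standing on and beside the cupboards, and finish with the hand clear.

Things in the scene. Friction and masses are not known exactly. Their poses are not given: they have to be found in the camera images.
- blue_cupboard: The cupboard to open: blue steel bench cupboard, fixed to the bench, 180 deep (x) x 240 wide (y) x 250 high. Origin: centre of its underside, on the bench. Own x points from the door to the back, own y to its left as the robot faces the door (hinge side), z up. The door is on the own -x side, towards the robot. Blue and grey may stand left or right.
- blue_door (a joint): Angle of the blue door (rad): 0 shut and latched, positive open, 1.57 square to the cupboard, stop at 1.70; -0.024 pressed in to its stop (readings scatter by 0.01). Once unlatched it turns with light hinge friction (under 1 N at 100 mm from the hinge) and stays wherever it is left; the ejector acts only up to about 0.4.
- blue_free_edge (a point): Point to press, on the front face of the blue door, 215 mm from the hinge, 38 mm below the door's top, 210 mm above the bench; a grey disc marks it. Moves with the door; x through the door front to back, y along it to the hinge, z up. Touch latch: pressed in 4 to 5 mm to its stop (3 to 5 N) it lets go; once the finger draws back a damped spring sends the door to about 0.4 rad within 1 s.
- blue_hinge (a point): Point on the upright hinge axis, in the plane of the door's back, 248 mm above the bench (the door's top). Fixed, axes as the cupboard's: the shut door reaches along -y, the square-open door along -x. The door is a flat blue panel with bright metal edging, no handle, 14 thick, 236 wide, from 24 to 248 mm above the bench, its back 5 mm off the carcass; it opens towards the robot.
- grey_cupboard: A second cupboard, the same in size and build but grey, fixed to the bench beside the blue one; to be left shut. Origin: centre of its underside. Axes as for the blue one.
- grey_door (a joint): Angle of the grey cupboard's door (rad): 0 shut and latched; the same touch latch and hinge side as the blue one.
- tee: Loose brass pipe tee, 74 x 56 x 36 high, lying on the rear half of the blue cupboard's top. Origin: its underside, below the crossing. Bystander.
- carton: Loose small cardboard carton, 80 x 110 x 60 high, on the rear half of the grey cupboard's top. Origin: centre of its underside. Bystander.
- paste_jar: Loose grey jar of jointing paste, 64 across, 75 high, on the bench to the right of the cupboards. Origin: centre of its underside. Bystander.
- ball_valve: Loose brass ball valve with a red lever, 110 x 44 x 71 high, on the bench to the left of the cupboards. Origin: its underside, below the stem. Bystander.

How it is judged:
By the outcome, as a careful person would: the job done as asked, in the order asked, and still so for the second after the job is handed in, with the robot touching nothing.
It also fails if it takes over 48 s, if anything falls off the work surface, if the arm or the gripper's body presses on something with over 40 N, if the wrist force passes 120 N, or if a joint passes its speed limit or range.

ROBOT

A 6-joint arm with a two-finger parallel gripper is mounted at the origin on the work surface. World frame = base frame: x ahead of the robot, y to its left, z up, the work surface at z = 0. Lengths are in m, angles in rad, forces in N, time in s.
With the tool pointing down it reaches from about 0.35 to 0.8 m from the base axis. Payload 7.3 kg.
Tool frame: the origin (TCP) lies between the finger pads; the fingertips stand 25 mm ahead of it and the grasp point (between the pads) lies 6 mm ahead of it (r.tip_extent is the distance from the TCP to the fingertips, in m); z points along the fingers, y is the direction in which the jaws open and shut (so a half turn about z gives the same grasp; the last joint's range is limited). The gripper opens to 85 mm and grips with 20 to 120 N. Pads are 22 mm wide; open, the fingers measure 114 mm over their backs; the gripper's body (76 mm by 85 mm) begins 54 mm behind the grasp point. The pads swing forward as they close: fully open they stand 13 mm farther back than shut.
Start: joints at [1.106, 0.342, 1.524, -0, 1.275, -0.146], TCP at [0.165, 0.499, 0.256] pointing down, gripper open.
Joint ranges: [-2.53, 2.53], [-0.77, 2.02], [0.04, 2.7], [-1, 4.14], [0.28, 2.66], [-3.11, 3.11]. Speed limits (rad/s): [2.57, 2.57, 3.14, 3.14, 3.14, 3.14].

INTERFACE

Orientations are given as a unit quaternion [x, y, z, w].
In Python, from workcell import r, command_gripper, optics gives the robot as it stands. The module is installed in compiled form; this text tells all that it offers. Calls block until the motion is done:
- r.reach(position, orientation): joint-space move of the TCP to a pose.
- r.move_straight(position, orientation=None, speed=0.15, max_force=None): straight line of the TCP; orientation=None keeps the orientation; speed is the mean speed in m/s. With max_force (N) it stops when the force on the tool has changed by that much, and returns True; else False.
- r.movej(angles): joint-space move.
- command_gripper(opening, force=None): finger opening in m; force is the grip in N (None keeps the last); returns when the fingers have stopped.
- r.hold(seconds).
- r.solve_ik(position, orientation): joint angles nearest the present ones, or None.
- r.read_state(): the state.
- optics.get_image(name): name is "scene" or "top" or "wrist"; returns (picture, depth): 480x640x3 uint8, red, green, blue; 480x640 float32, m along the optical axis (not along the pixel's ray), 0 where there is no reading.
- optics.camera_model(name): a dict with "K" (3x3 intrinsics, pixels), "R" (3x3) and "t" (3): a world point X has camera coordinates R X + t; the wrist camera has in their place "tool_from_camera" (4x4, takes a point from camera to tool coordinates, whose origin is the TCP and whose axes are the flange's). Camera axes: x right, y down, z forward; pixel columns grow to the right and rows downward; lengths in m; the calibration is good to about 2 mm. A picture is of the moment at which its call begins: read the wrist's pose just before it. camera_model takes no time and is no camera call.
A pose or a line that the arm cannot do raises r.PlanningError and nothing moves.
- r.finish_job(): hands the job in, once; it reports no verdict.
The state is a dict: "time_s": time; "joint_positions": joint angles; "dq": joint speeds; "tau": joint torques, N m; "eef_pos": TCP position; "eef_rot": TCP orientation; "contact_force": force on the tool from outside, world axes, zero at the start; "torque": the same for the moment, N m; "grip_width": finger opening in m.
Only numpy, scipy, OpenCV 4.12 (cv2) and the standard library are available. Lean on these libraries where they do the work, as an engineer would, in place of code of your own. Each camera call takes 0.05 s, during which the arm holds its last target.

## Working session

There is one attempt and no reset: what is moved stays moved. The work goes in short steps, each a Python script; the robot and the scene stay as the last script left them, time stands still between calls to the robot, and variables do not carry over. Pictures are saved under pics/ and viewed, and the job is handed in when it is done.

```bash
mkdir -p pics
python3 - <<'E'
from workcell import r, command_gripper, optics
import cv2,numpy as np
s=r.read_state();print(s)
for n in("scene","top"):
    p,d=optics.get_image(n);cv2.imwrite(f"pics/{n}0.png",p[:,:,::-1]);np.savez(f"pics/{n}0.npz",p=p,d=d)
    print(n,optics.camera_model(n))
print(optics.camera_model("wrist"))
E
```

```text
{'time_s': 0.0, 'joint_positions': array([ 1.10598864e+00,  3.42735124e-01,  1.52500433e+00,  2.75001398e-06,
        1.27539705e+00, -1.46020477e-01]), 'dq': array([-0.00019756, -0.00016006,  0.00045465,  0.00098364,  0.00282976,
       -0.00065592]), 'tau': array([-1.16778410e-03, -4.33674002e+01, -2.46009725e+01, -3.24728435e-04,
        7.99009809e-03,  2.40014106e-05]), 'eef_pos': array([0.16437008, 0.4982309 , 0.25562392]), 'eef_rot': array([ 1.58719877e-01,  9.87323354e-01, -7.35808325e-04, -2.33363433e-04]), 'contact_force': array([-0.12651605, -0.23563517, -0.39478304]), 'torque': array([ 0.0075947 , -0.01353561, -0.02075424]), 'grip_width': 0.0853860054571365}
scene {'K': array([[527.11284335,   0.        , 314.0542805 ],
       [  0.        , 527.11284335, 246.63965774],
       [  0.        ,   0.        ,   1.        ]]), 'R': array([[ 0.8268334 ,  0.56239009,  0.00799505],
       [ 0.53664547, -0.78456794, -0.31058781],
       [-0.16839885,  0.26109489, -0.95051107]]), 't': array([-0.54471156, -0.29531405,  1.72290937])}
top {'K': array([[493.29567312,   0.        , 320.
[... 174 characters left out ...]
-04],
       [-9.87630955e-01,  2.88952427e-02, -1.54110872e-01],
       [ 1.54031761e-01, -4.95741267e-03, -9.88053461e-01]]), 't': array([0.01202305, 0.66870626, 1.33202651])}
{'K': array([[401.90268084,   0.        , 323.88938721],
       [  0.        , 401.90268084, 241.06204109],
       [  0.        ,   0.        ,   1.        ]]), 'tool_from_camera': array([[ 2.97491710e-04, -9.55279074e-01, -2.95705599e-01,
         7.56078884e-02],
       [ 9.99999892e-01,  1.78374503e-04,  4.29799936e-04,
        -2.06906640e-05],
       [-3.57832545e-04, -2.95705695e-01,  9.55279024e-01,
        -1.17477499e-01],
       [ 0.00000000e+00,  0.00000000e+00,  0.00000000e+00,
         1.00000000e+00]])}
```

View pics/scene0.png

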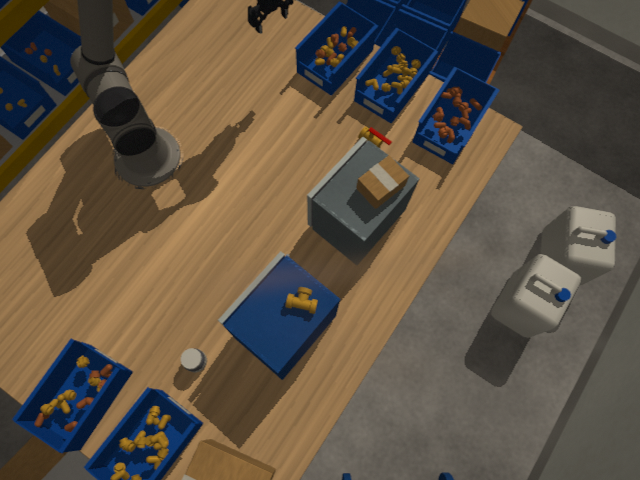

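View pics/top0.png

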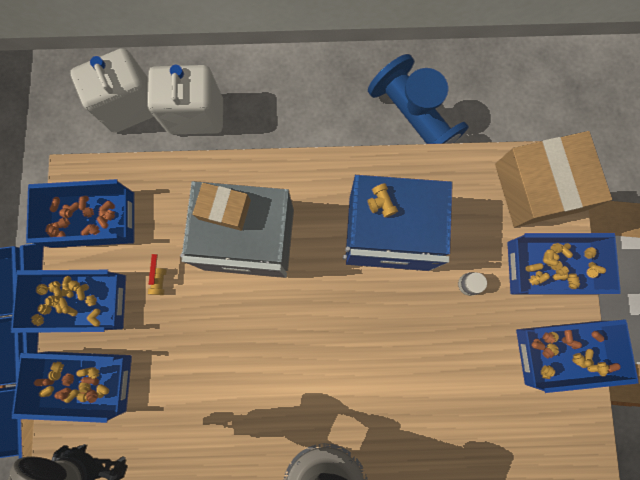

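The blue cupboard spans about cols 347–452, rows 176–268 in the top view, on the right. Grey is to its left (cols 183–292). The jar is at (474,283), the valve at (155,275). I'll localise using the depth image.

```bash
cat > h.py <<'E'
import numpy as np,cv2
from workcell import r, command_gripper, optics
def world(name,d):
    c=optics.camera_model(name);K,R,t=c["K"],c["R"],c["t"]
    v,u=np.mgrid[0:480,0:640]
    X=np.stack([(u-K[0,2])/K[0,0]*d,(v-K[1,2])/K[1,1]*d,d],-1)
    return (X-t)@R
def grab(name,fn):
    p,d=optics.get_image(name);cv2.imwrite(f"pics/{fn}.png",p[:,:,::-1]);np.savez(f"pics/{fn}.npz",p=p,d=d);return p,d
E
python3 - <<'E'
from h import *
for n in("top","scene"):
    z=np.load(f"pics/{n}0.npz");p,d=z["p"],z["d"];W=world(n,d)
    print(n,"bench z",np.median(W[330:340,250:300,2]) if n=="top" else np.median(W[250:270,150:180,2]))
    m=(d>0)&(W[...,2]>.235)&(W[...,2]<.262)&(W[...,0]>.3)&(W[...,0]<.95)
    k,lab,st,ce=cv2.connectedComponentsWithStats(m.astype(np.uint8))
    for i in range(1,k):
        if st[i,4]<800: continue
        P=W[lab==i]; hull=cv2.convexHull(P[:,:2].astype(np.float32))
        rc=cv2.minAreaRect(hull);print(i,st[i],rc,"z",np.median(P[:,2]),p[lab==i].mean(0)); print(cv2.boxPoints(rc).round(4).tolist())
    # objects
    m=(d>0)&(W[...,2]>.03)&(W[...,2]<.09)&(W[...,0]>.2)&(W[...,0]<.9)&(abs(W[...,1])<.6)
    k,lab,st,ce=cv2.connectedComponentsWithStats(m.astype(np.uint8))
    for i in range(1,k):
        if st[i,4]<60: continue
        P=W[lab==i]; print("obj",st[i],np.median(P,0).round(3),np.percentile(P,[2,98],axis=0).round(3).tolist())
z=np.load("pics/top0.npz");cv2.imwrite("pics/c1.png",cv2.resize(z["p"][165:305,335:495,::-1],None,fx=5,fy=5,interpolation=cv2.INTER_CUBIC)[:600])
E
```

```text
top bench z -0.0010698198052263926
1 [ 350  175  103   80 6681] ((0.6991674900054932, -0.20563800632953644), (0.24075543880462646, 0.18116332590579987), 84.13722229003906) z 0.24848135122145115 [ 51.51055231  77.40951953 117.66726538]
[[0.5968000292778015, -0.31610000133514404], [0.7770000100135803, -0.3346000015735626], [0.8015999794006348, -0.09510000050067902], [0.621399998664856, -0.07660000026226044]]
2 [ 182  181  107   82 5420] ((0.6930533647537231, 0.19682618975639343), (0.24113579094409943, 0.18060354888439178), 83.393798828125) z 0.2484028600443362 [101.00811808 105.53210332 102.98265683]
[[0.5895000100135803, 0.08739999681711197], [0.7688999772071838, 0.06669999659061432], [0.7965999841690063, 0.3061999976634979], [0.6172000169754028, 0.3269999921321869]]
obj [498 154  36  72 661] [ 0.792 -0.554  0.062] [[0.702, -0.583, 0.032], [0.891, -0.534, 0.089]]
obj [100 184  32  59 564] [0.768 0.539 0.056] [[0.685, 0.533, 0.031], [0.837, 0.596, 0.087]]
obj [101 201  14  28 246] [0.761 0.589 0.063] [[0.722, 0.573, 0.039], [0.796, 0.599, 0.074]]
obj [511 236  24  58 424] [ 0.59  -0.54
[... 2590 characters left out ...]
, [0.794, 0.29, 0.088]]
obj [280 313  57  67 154] [ 0.788 -0.216  0.063] [[0.777, -0.33, 0.032], [0.8, -0.1, 0.089]]
obj [ 71 341  59  45 406] [ 0.34  -0.567  0.061] [[0.257, -0.599, 0.031], [0.412, -0.553, 0.088]]
obj [181 348  25  24 462] [ 0.546 -0.427  0.073] [[0.515, -0.455, 0.033], [0.569, -0.399, 0.08]]
obj [ 96 364  17  14 116] [ 0.369 -0.585  0.071] [[0.347, -0.599, 0.048], [0.377, -0.566, 0.082]]
obj [141 389  61  51 370] [ 0.572 -0.551  0.061] [[0.508, -0.598, 0.032], [0.66, -0.545, 0.088]]
obj [150 406  11  11  83] [ 0.544 -0.591  0.064] [[0.53, -0.599, 0.053], [0.556, -0.579, 0.073]]
obj [206 439  70  35 195] [ 0.801 -0.551  0.06 ] [[0.707, -0.57, 0.031], [0.894, -0.533, 0.088]]
```

View pics/c1.png

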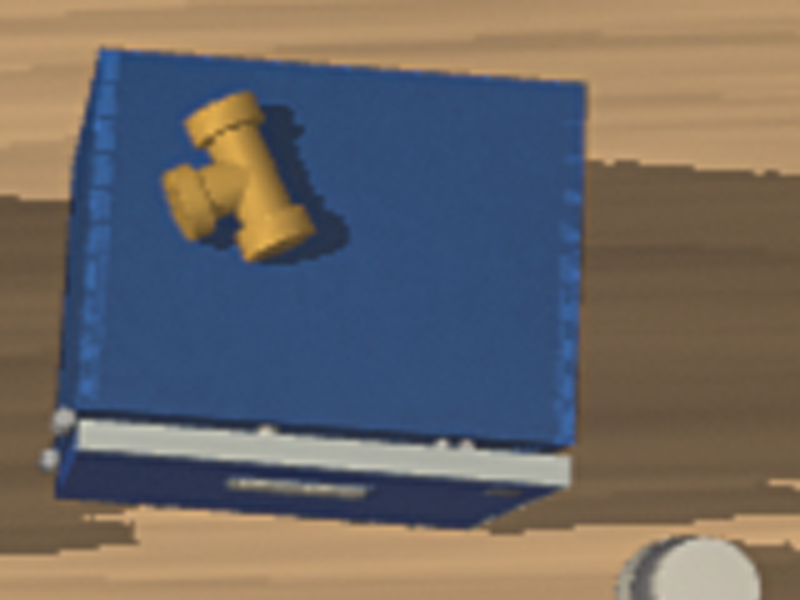

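```bash
cat >> h.py <<'E'
from scipy.spatial.transform import Rotation as Ro
yaw=np.deg2rad(-5.87)
ex=np.array([np.cos(yaw),np.sin(yaw),0]);ey=np.array([-np.sin(yaw),np.cos(yaw),0]);ez=np.array([0,0,1.])
C=np.array([.6997,-.2046,0])
def own(x,y,z): return C+x*ex+y*ey+z*ez
def quat(z,y):
    x=np.cross(y,z);return Ro.from_matrix(np.stack([x,y,z],1)).as_quat()
def pressq(pitch,side):  # pitch down from horizontal
    z=np.cos(pitch)*ex-np.sin(pitch)*ez
    y=side*ey if abs(side)==1 else np.sign(side)*np.cross(z,ey)
    return quat(z,y),z
def downq(s): return quat(-ez,s*ey)
def fmt(q): return None if q is None else np.round(q,2).tolist()
E
python3 - <<'E'
from h import *
c=optics.camera_model("top")
for X in (own(-.109,-.097,.21),own(-.095,.118,.248),own(-.109,-.118,.248)):
    x=c["R"]@X+c["t"];x=c["K"]@x;print(X.round(4),x[:2]/x[2])
P=own(-.109,-.097,.21)
for pd in (0,20,35,50):
  for s in (1,-1,2,-2):
    q,z=pressq(np.deg2rad(pd),s)
    print(pd,s,[fmt(r.solve_ik(P-z*.025-ex*b+up*ez,q)) for b,up in((0,0),(.05,0),(.15,0))])
for s in(1,-1):
    for o in ((-.14,-.17),(-.14,-.1),(-.3,.1)): print(s,o,[fmt(r.solve_ik(own(*o,z),downq(s))) for z in(.23,.35)])
E
```

```text
[ 0.5814 -0.2899  0.21  ] [435.91208316 262.37863204]
[ 0.6173 -0.0775  0.248 ] [350.12516472 248.30933203]
[ 0.5792 -0.3108  0.248 ] [448.39964073 261.26170502]
0 1 [[-0.97, 0.75, 2.22, 2.27, 1.46, 1.7], [-1.09, 0.75, 2.32, 2.16, 1.53, 1.63], [-1.4, 0.79, 2.49, 1.84, 1.61, 1.43]]
0 -1 [[-0.97, 0.75, 2.22, 2.27, 1.46, -1.44], [-1.09, 0.75, 2.32, 2.16, 1.53, -1.51], [-1.4, 0.79, 2.49, 1.84, 1.61, -1.71]]
0 2 [[-0.97, 0.75, 2.22, 2.27, 1.46, -3.01], [-1.09, 0.75, 2.32, 2.16, 1.53, -3.08], [-1.4, 0.79, 2.49, 1.84, 1.61, 3.0]]
0 -2 [[-0.97, 0.75, 2.22, 2.27, 1.46, 0.13], [-1.09, 0.75, 2.32, 2.16, 1.53, 0.06], [-1.4, 0.79, 2.49, 1.84, 1.61, -0.14]]
20 1 [[-0.93, 0.48, 2.15, 2.08, 0.92, 2.04], [-1.04, 0.45, 2.25, 2.01, 0.99, 2.0], [-1.33, 0.39, 2.42, 1.78, 1.13, 1.91]]
20 -1 [[-0.93, 0.48, 2.15, 2.08, 0.92, -1.1], [-1.04, 0.45, 2.25, 2.01, 0.99, -1.14], [-1.33, 0.39, 2.42, 1.78, 1.13, -1.23]]
20 2 [[-0.93, 0.48, 2.15, 2.08, 0.92, -2.67], [-1.04, 0.45, 2.25, 2.01, 0.99, -2.71], [-1.33, 0.39, 2.42, 1.78, 1.13, -2.8]]
20 -2 [[-0.93, 0.48, 2.15, 2.08, 0.92, 0.47], [-1.04, 0.45, 2.25, 2.01, 0.9
[... 905 characters left out ...]
1.66]]
50 -2 [[-0.78, 0.34, 1.82, 0.84, 0.57, 1.83], [-0.85, 0.27, 1.92, 0.9, 0.59, 1.71], [-1.06, 0.14, 2.11, 0.96, 0.69, 1.48]]
1 (-0.14, -0.17) [[-0.7, 0.6, 1.18, -0.0, 1.37, -2.17], [-0.7, 0.55, 0.94, -0.0, 1.65, -2.17]]
1 (-0.14, -0.1) [[-0.61, 0.54, 1.28, -0.0, 1.32, -2.08], [-0.61, 0.49, 1.05, -0.0, 1.61, -2.08]]
1 (-0.3, 0.1) [[-0.36, 0.17, 1.84, -0.0, 1.13, -1.83], [-0.36, 0.08, 1.61, -0.0, 1.46, -1.83]]
-1 (-0.14, -0.17) [[-0.7, 0.6, 1.18, -0.0, 1.37, 0.97], [-0.7, 0.55, 0.94, -0.0, 1.65, 0.97]]
-1 (-0.14, -0.1) [[-0.61, 0.54, 1.28, -0.0, 1.32, 1.07], [-0.61, 0.49, 1.05, -0.0, 1.61, 1.07]]
-1 (-0.3, 0.1) [[-0.36, 0.17, 1.84, -0.0, 1.13, 1.31], [-0.36, 0.08, 1.61, -0.0, 1.46, 1.31]]
```

Run:
```python
from h import *
command_gripper(0.0,30)
print(r.read_state()["time_s"],r.read_state()["grip_width"])
r.reach(np.array([.36,0,.36]),downq(-1)); print(r.read_state()["time_s"])
q,z=pressq(np.deg2rad(35),-1)
x=np.cross(-ey,z)
P=own(-.109,-.097,.21)-.025*z-.011*x
r.reach(P-.12*ex,q); s=r.read_state();print(s["time_s"],s["eef_pos"],P,s["contact_force"])
grab("scene","scene1");grab("wrist","wrist1")
```

```text
0.8667 0.00017122438519024535
2.8333
4.75 [ 0.43570606 -0.27455399  0.21555926] [ 0.55470351 -0.2872041   0.21532874] [ 0.47855077 -0.37411669  0.99266603]
```

View pics/scene1.png

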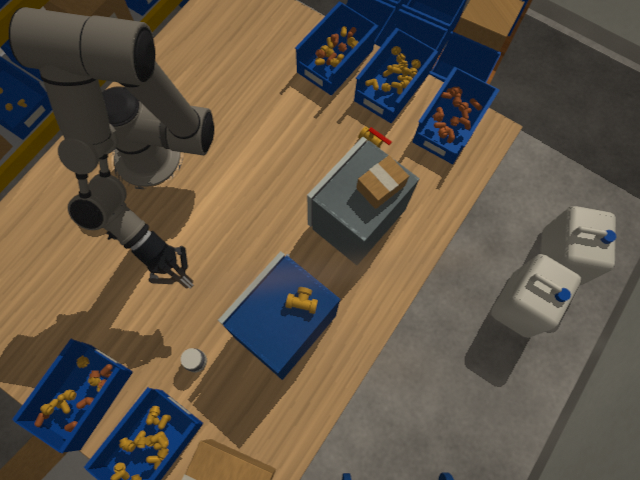

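View pics/wrist1.png

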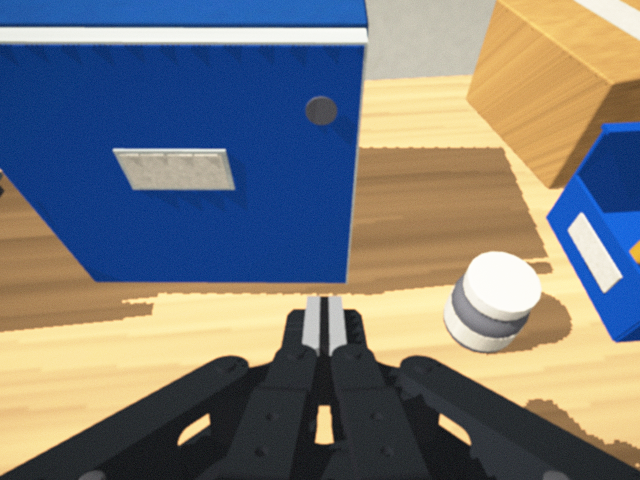

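The wrist view shows the disc at (321,110), in line with the fingertips at column 324, and nothing is in the way. Next I press.

Run:
```python
from h import *
q,z=pressq(np.deg2rad(35),-1);x=np.cross(-ey,z)
P=own(-.109,-.097,.21)-.025*z-.011*x
r.move_straight(P-.015*ex,q,speed=.1)
f0=r.read_state()["contact_force"]
hit=r.move_straight(P+.022*ex,q,speed=.015,max_force=6)
s=r.read_state();print(hit,s["time_s"],"adv",(s["eef_pos"]-P)@ex,(s["contact_force"]-f0)@ex,s["contact_force"]-f0)
grab("wrist","wrist2")
```

```text
True 7.525 adv 0.007122029192316584 -4.489646055429759 [-4.45960253  0.52240685  5.23205063]
```

View pics/wrist2.png

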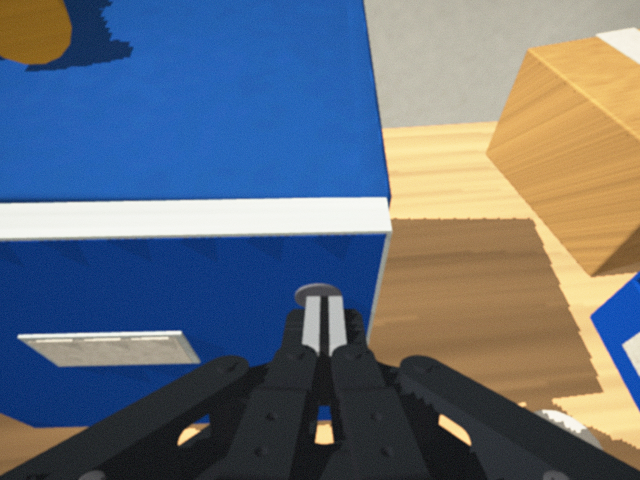

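Run:
```python
from h import *
q,z=pressq(np.deg2rad(35),-1);x=np.cross(-ey,z)
P=own(-.109,-.097,.21)-.025*z-.011*x
s=r.read_state();print(s["contact_force"]@ex,s["contact_force"])
hit=r.move_straight(s["eef_pos"]+.004*ex,q,speed=.01,max_force=4)
s=r.read_state();print(hit,s["time_s"],"adv",(s["eef_pos"]-P)@ex,s["contact_force"]@ex,s["contact_force"])
r.move_straight(P-.13*ex,q,speed=.15)
s=r.read_state();print(s["time_s"],s["contact_force"])
r.hold(.3)
grab("wrist","wrist3");grab("top","top3")
```

```text
-4.220152558984376 [-4.15887282  0.81241219  2.28420554]
True 7.7917 adv 0.007075577174751358 -4.1539983730153365 [-4.14323495  0.3176682   2.64586652]
8.85 [-0.09212914 -0.43671035 -0.31099359]
```

View pics/wrist3.png

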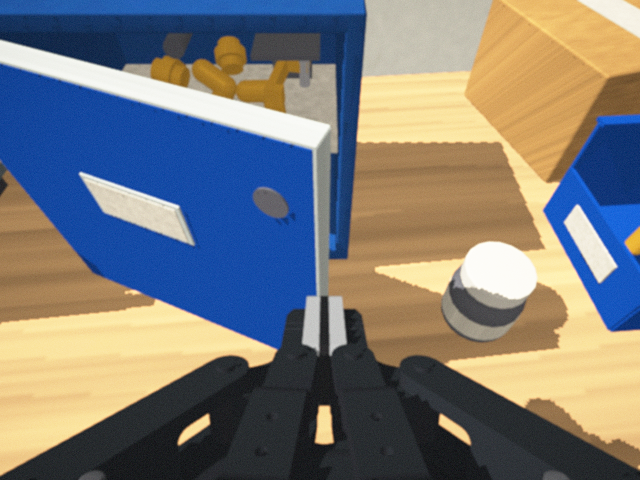

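View pics/top3.png

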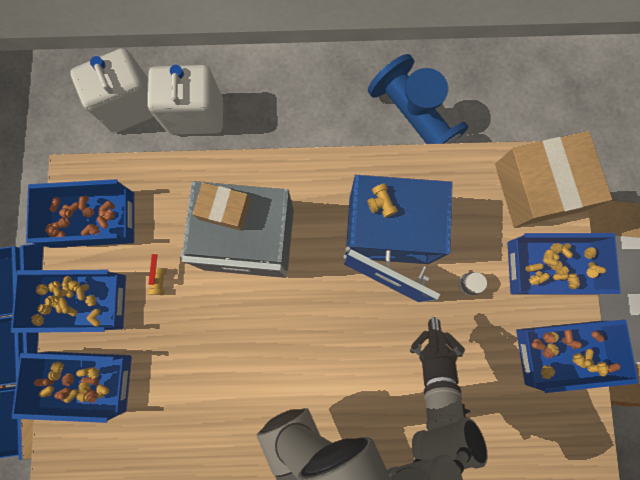

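Run:
```python
from h import *
z=np.load("pics/top3.npz");p,d=z["p"],z["d"];W=world("top",d)
cv2.imwrite("pics/c3.png",cv2.resize(p[225:325,335:495,::-1],None,fx=5,fy=5,interpolation=cv2.INTER_CUBIC))
m=(d>0)&(W[...,2]>.225)&(W[...,2]<.265)
k,lab,st,ce=cv2.connectedComponentsWithStats((m&(p.min(-1)>110)).astype(np.uint8))
for i in range(1,k):
    if st[i,4]<60: continue
    P=W[lab==i];rc=cv2.minAreaRect(P[:,:2].astype(np.float32));print(st[i],rc,cv2.boxPoints(rc).round(3).tolist())
# rod
for v,u in((275,423),(272,424),(278,420),(268,425)): print(u,v,W[v,u].round(3),p[v,u], ((W[v,u]-C)@ex).round(3),((W[v,u]-C)@ey).round(3))
```

```text
[ 180  181  101   89 1327] ((0.6333107948303223, 0.24939197301864624), (0.30704912543296814, 0.15675561130046844), 44.57620620727539) [[0.4690000116825104, 0.19699999690055847], [0.5789999961853027, 0.0860000029206276], [0.7979999780654907, 0.3009999990463257], [0.6880000233650208, 0.4129999876022339]]
[ 249  189   39   73 1226] ((0.6803874969482422, 0.11827685683965683), (0.09251874685287476, 0.17782799899578094), 89.24300384521484) [[0.5910000205039978, 0.0729999989271164], [0.7689999938011169, 0.07100000232458115], [0.7699999809265137, 0.16300000250339508], [0.5920000076293945, 0.16599999368190765]]
[346 247  94  53 632] ((0.5563281774520874, -0.17298823595046997), (0.24743525683879852, 0.019281946122646332), 60.07252883911133) [[0.4860000014305115, -0.2750000059604645], [0.503000020980835, -0.2849999964237213], [0.6259999871253967, -0.07100000232458115], [0.6100000143051147, -0.061000000685453415]]
[258 436  20  39 139] ((0.156666100025177, 0.12643717229366302), (0.08912955969572067, 0.014092770405113697), 27.34774398803711) [[0.11400000005960464, 0.1120000034570694], [0.11999999731779099, 0.10000000149011612], [0.19900000095367432, 0.14100000262260437], [0.19300000369548798, 0.15299999713897705]]
423 275 [ 0.553 -0.26   0.191] [111  98  84] -0.141 -0.07
424 272 [ 0.577 -0.305 -0.004] [103  87  71] -0.112 -0.112
420 278 [ 0.544 -0.25   0.204] [134 131 128] -0.15 -0.061
425 268 [ 0.569 -0.263  0.204] [139 135 132] -0.124 -0.072
```

View pics/c3.png

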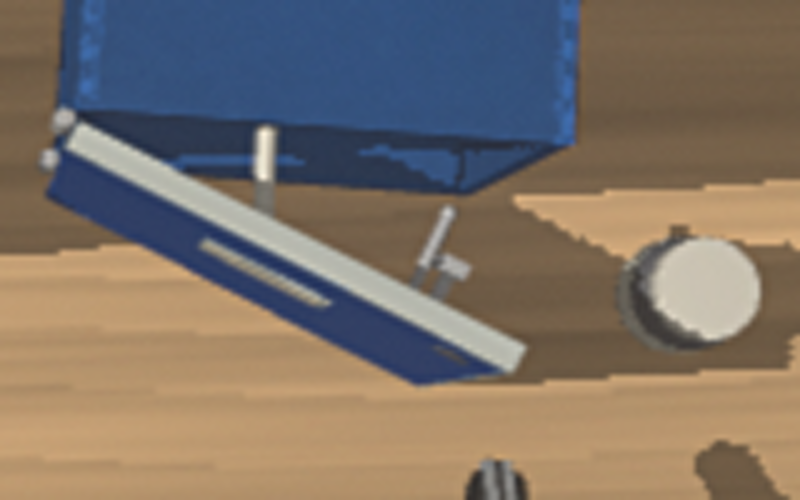

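The door is ajar at about 0.42 rad. Its back carries latch fittings near ρ≈0.19–0.2 m, at crop (440,240), so the fingertips must pass above them. I need their top height.

Run:
```python
from h import *
H=own(-.095,.118,0);print(H)
z=np.load("pics/top3.npz");p,d=z["p"],z["d"];W=world("top",d)
th=.42;dr=-np.cos(th)*ey-np.sin(th)*ex;n=np.cos(th)*ex-np.sin(th)*ey
rho=(W-H)@dr;nn=(W-H)@n
m=(d>0)&(nn>.012)&(nn<.08)&(rho>.14)&(rho<.25)&(W[...,2]>.1)&(((W-C)@ex)<-.1)
o=np.stack([rho[m],nn[m],W[...,2][m]],1)
for a in o[np.argsort(o[:,0])]: print(a.round(3))
```

```text
[ 0.61726619 -0.07750292  0.        ]
[0.18  0.051 0.203]
[0.181 0.054 0.205]
[0.181 0.037 0.205]
[0.181 0.026 0.204]
[0.181 0.032 0.204]
[0.181 0.049 0.203]
[0.182 0.044 0.198]
[0.182 0.012 0.206]
[0.182 0.022 0.198]
[0.182 0.046 0.204]
[0.182 0.041 0.203]
[0.182 0.052 0.202]
[0.182 0.03  0.203]
[0.182 0.018 0.203]
[0.182 0.035 0.202]
[0.183 0.038 0.206]
[0.183 0.025 0.198]
[0.183 0.027 0.205]
[0.183 0.05  0.203]
[0.183 0.056 0.202]
[0.184 0.044 0.202]
[0.184 0.033 0.202]
[0.184 0.016 0.202]
[0.184 0.022 0.2  ]
[0.184 0.053 0.206]
[0.184 0.03  0.206]
[0.184 0.019 0.205]
[0.184 0.025 0.203]
[0.185 0.048 0.202]
[0.185 0.037 0.202]
[0.185 0.043 0.2  ]
[0.185 0.014 0.201]
[0.185 0.034 0.206]
[0.185 0.051 0.204]
[0.185 0.045 0.203]
[0.185 0.023 0.204]
[0.186 0.017 0.204]
[0.186 0.04  0.202]
[0.186 0.029 0.203]
[0.186 0.043 0.205]
[0.186 0.054 0.205]
[0.186 0.037 0.204]
[0.187 0.032 0.203]
[0.187 0.027 0.202]
[0.187 0.016 0.201]
[0.187 0.05  0.199]
[0.188 0.022 0.196]
[0.19  0.032 0.189]
[0.19  0.029 0.193]
[0.191 0.035 0.191]
[0.191 0.027 0.183]
[0.191 0.033 0.193]
[0.191 0.027 0.193]
[0.192 0.03  0.195]
[0.193 0.033 0.195]
[0.194 0.028 0.193]
[0.195 0.026 0.192]
[0.195 0.032 0.192]
[0.195 0.028 0.198]
[0.196 0.035 0.195]
[0.196 0.013 0.192]
[0.196 0.018 0.191]
[0.196 0.016 0.184]
[0.196 0.022 0.183]
[0.196 0.024 0.19 ]
[0.197 0.016 0.195]
[0.197 0.033 0.193]
[0.197 0.022 0.193]
[0.198 0.028 0.189]
[0.198 0.025 0.193]
[0.198 0.031 0.191]
[0.198 0.02  0.191]
[0.199 0.033 0.197]
[0.199 0.014 0.19 ]
[0.199 0.028 0.192]
[0.2   0.023 0.19 ]
[0.2   0.018 0.19 ]
[0.2   0.02  0.194]
[0.2   0.026 0.194]
[0.2   0.032 0.191]
[0.201 0.029 0.197]
[0.201 0.015 0.189]
[0.202 0.036 0.191]
[0.202 0.013 0.191]
[0.202 0.019 0.187]
[0.202 0.025 0.186]
[0.203 0.033 0.19 ]
[0.203 0.03  0.196]
[0.203 0.028 0.186]
[0.204 0.028 0.195]
[0.204 0.034 0.194]
[0.205 0.031 0.196]
```

```bash
cat >> h.py <<'E'
H=own(-.095,.118,0)
def fp(th,rho,n,z):
    return H+rho*(-np.cos(th)*ey-np.sin(th)*ex)+n*(np.cos(th)*ex-np.sin(th)*ey)+z*ez
E
python3 - <<'E'
from h import *
s=r.read_state();print(s["time_s"],s["eef_pos"])
r.move_straight(s["eef_pos"]+.13*ez-.03*ex,speed=.25)
r.reach(own(-.15,-.18,.36),downq(-1))
s=r.read_state();print(s["time_s"],s["eef_pos"])
print(r.move_straight(own(-.15,-.18,.243),downq(-1),speed=.15,max_force=12))
print(r.move_straight(fp(.42,.215,.040,.243),downq(-1),speed=.1,max_force=12))
s=r.read_state();print(s["time_s"],s["contact_force"])
grab("top","top4");grab("scene","scene4")
a=cv2.imread("pics/top4.png")[200:330,320:500];b=cv2.imread("pics/scene4.png")[230:380,150:350]
cv2.imwrite("pics/c4.png",np.vstack([cv2.resize(a,(415,300)),cv2.resize(b,(415,300))]))
E
```

```text
9.25 [ 0.42556793 -0.27376259  0.21527619]
11.025 [ 0.5317804  -0.3679268   0.35816931]
False
False
12.9667 [-0.57832061  0.56649065  0.42737983]
```

View pics/c4.png

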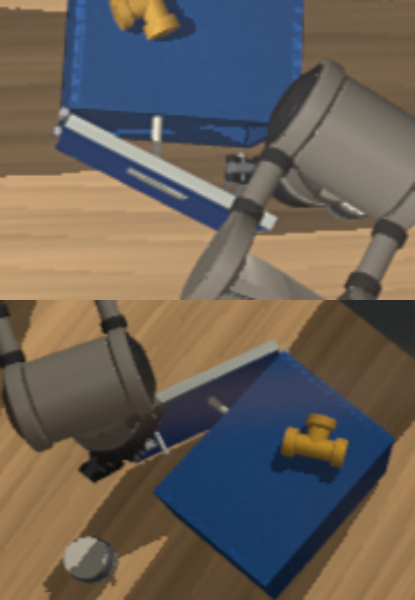

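The hand is behind the door's free edge, between door and carcass, with no contact. Next I swing it along the arc.

Run:
```python
from h import *
for th in np.linspace(.42,1.55,13):
    hit=r.move_straight(fp(th,.215,.0145,.243),downq(-1),speed=.09,max_force=15)
    s=r.read_state();print(round(th,2),hit,round(s["time_s"],2),s["contact_force"].round(1))
    if hit: break
grab("top","top5");grab("scene","scene5")
a=cv2.imread("pics/top5.png");b=cv2.imread("pics/scene5.png")
cv2.imwrite("pics/c5.png",np.hstack([a[150:450,200:600],b[130:430,50:450]]))
```

```text
0.42 False 13.5 [0.1 0.2 0. ]
0.51 False 13.88 [-0.5 -0.1 -0.1]
0.61 False 14.25 [ 0.4 -0.2 -0.3]
0.7 False 14.62 [ 0.5 -0.   0.4]
0.8 False 15.0 [0.9 0.2 0.4]
0.89 False 15.38 [-1.2 -0.1 -0.1]
0.99 False 15.75 [-0.7 -0.3  0.2]
1.08 False 16.12 [-0.1 -0.5 -0.2]
1.17 False 16.5 [-0.7 -0.8  0.3]
1.27 False 16.88 [-0.   0.9  0.7]
1.36 False 17.25 [ 1.1  1.  -0.2]
1.46 False 17.62 [ 0.1 -0.3  0.2]
1.55 False 18.0 [-0.1  0.2  1.1]
```

View pics/c5.png

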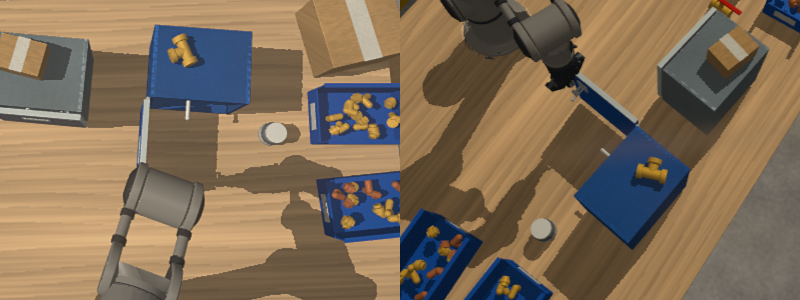

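The door has followed and looks nearly square. I'll back the hand away from it, lift clear and measure.

```bash
cat >> h.py <<'E'
def door(name,fn):
    p,d=grab(name,fn);W=world(name,d)
    rel=W-H;rad=np.hypot(rel@ex,rel@ey);
    m=(d>0)&(W[...,2]>.235)&(W[...,2]<.262)&(rad<.25)&(rel@ex<-.03)&(rel@ey>-.12)&(p.min(-1)>60)
    P=W[m]; o=np.stack([(P-H)@ex,(P-H)@ey],1).astype(np.float32)
    v=cv2.fitLine(o,cv2.DIST_HUBER,0,.01,.01).ravel()
    dx,dy=-abs(v[0]),-v[1]*np.sign(v[0])
    print(name,"n",len(o),"angle",np.arctan2(-dx,-dy),"range x",o[:,0].min(),o[:,0].max(),"y",o[:,1].min(),o[:,1].max())
E
python3 - <<'E'
from h import *
s=r.read_state()
r.move_straight(s["eef_pos"]-.07*ey,speed=.12)
s=r.read_state();r.move_straight(s["eef_pos"]+.14*ez,speed=.2)
r.reach(np.array([.30,-.30,.40]),downq(-1))
print(r.read_state()["time_s"],r.read_state()["contact_force"])
door("top","top6");door("scene","scene6")
a=cv2.imread("pics/top6.png");b=cv2.imread("pics/scene6.png")
cv2.imwrite("pics/c6.png",np.hstack([a[130:430,120:520],b[130:430,50:450]]))
E
```

```text
20.4417 [ 0.22058783 -0.15952869  0.30027666]
top n 988 angle 0.49543056 range x -0.2382279 -0.030011127 y 0.0011120982 0.24752142
scene n 752 angle 0.47970462 range x -0.23896143 -0.03003949 y 0.0016301429 0.2456523
```

View pics/c6.png

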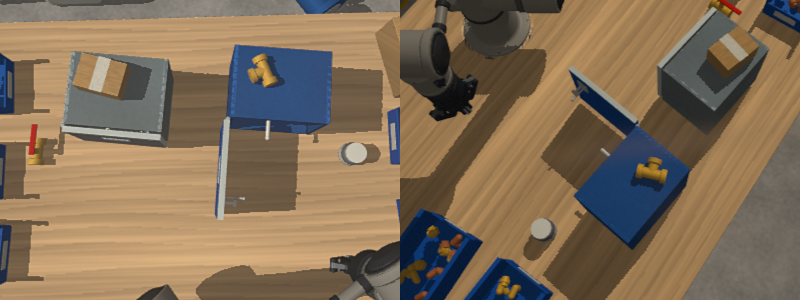

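The fit picked up the grey cupboard, which lies within y<0.25. I'll restrict the region, and compare before and after for the bystanders and the grey cupboard.

Run:
```python
from h import *
for n in("top","scene"):
    z=np.load(f"pics/{n}6.npz");p,d=z["p"],z["d"];W=world(n,d);rel=W-H
    m=(d>0)&(W[...,2]>.24)&(W[...,2]<.262)&(rel@ex<-.03)&(rel@ex>-.25)&(abs(rel@ey)<.07)
    o=np.stack([(rel@ex)[m],(rel@ey)[m]],1).astype(np.float32)
    v=cv2.fitLine(o,cv2.DIST_HUBER,0,.01,.01).ravel()
    print(n,len(o),"angle",np.arctan2(abs(v[0]),v[1]*np.sign(v[0])),o.min(0),o.max(0))
    q=np.load(f"pics/{n}0.npz");W0=world(n,q["d"])
    for nm,f in (("tee",lambda W:(W[...,2]>.262)&(W[...,2]<.30)&(W[...,1]<-.05)&(W[...,1]>-.35)&(W[...,0]>.6)&(W[...,0]<.85)),
      ("carton",lambda W:(W[...,2]>.29)&(W[...,2]<.33)&(W[...,1]>.05)&(W[...,1]<.35)&(W[...,0]>.6)&(W[...,0]<.85)),
      ("jar",lambda W:(W[...,2]>.06)&(W[...,2]<.085)&(abs(W[...,1]+.42)<.06)&(abs(W[...,0]-.54)<.06)),
      ("valve",lambda W:(W[...,2]>.03)&(W[...,2]<.085)&(abs(W[...,1]-.455)<.04)&(abs(W[...,0]-.58)<.08)),
      ("greyfront",lambda W:(W[...,2]>.235)&(W[...,2]<.26)&(W[...,1]>.05)&(W[...,1]<.35)&(W[...,0]>.45)&(W[...,0]<.62))):
        print(nm,W0[f(W0)].mean(0).round(4),W[f(W)].mean(0).round(4))
```

```text
top 540 angle 1.5717665 [-0.2382279  0.0011121] [-0.03072346  0.01563603]
tee [ 0.7251 -0.1553  0.2778] [ 0.725  -0.1553  0.278 ]
carton [0.7197 0.2215 0.3081] [0.7197 0.2216 0.308 ]
jar [ 0.538  -0.4275  0.0729] [ 0.5377 -0.4276  0.0731]
valve [0.5812 0.4539 0.0518] [0.5824 0.4543 0.0526]
greyfront [0.6008 0.1896 0.2475] [0.6009 0.1893 0.2476]
scene 435 angle 1.5728445 [-0.23896143  0.00163014] [-0.031301    0.01765426]
tee [ 0.7274 -0.1564  0.2789] [ 0.7274 -0.1566  0.279 ]
carton [0.7223 0.2208 0.3082] [0.7222 0.2207 0.3083]
jar [ 0.5403 -0.4275  0.074 ] [ 0.5403 -0.4275  0.0738]
valve [0.5816 0.4558 0.0518] [0.5817 0.456  0.0515]
greyfront [0.6006 0.1883 0.2476] [0.6006 0.1884 0.248 ]
```

The door stands at 1.57 rad in both views, the bystanders and grey door are unchanged, and the hand is clear.

Run:
```python
from h import *
r.hold(.3);print(r.read_state()["time_s"],abs(r.read_state()["dq"]).max());print(r.finish_job())
```

```text
20.8417 0.006374894584247184
the job is handed in; nothing more can be done
None
```

The blue cupboard's door is open and square to the cupboard, and I handed the job in at about 21 s of the 48 s allowed.

- **Press:** I pressed the grey disc with the closed fingertips at about 4.5 N. When I drew back, the latch let go and the door sprang to about 0.42 rad.
- **Swing:** I reached behind the free edge, above the latch fittings on the door's back, and swung the door round its hinge. Contact forces stayed around 1 N.
- **Door angle:** the last check read 1.572 rad from the top camera and 1.573 rad from the scene camera.
- **Other things:** the grey door, tee, carton, jar and valve had moved by no more than about 1 mm, within measuring noise.
- **Hand:** it finished clear, touching nothing.

My first automatic angle fit read about 0.49 rad because it took in part of the grey cupboard. I narrowed it to the door alone to get the readings above.

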